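Line up the wheel sockets by height on the oak shelf

TASK

Put the four black impact sockets away on the low oak shelf, standing upright as they are now, one centred on each aluminium disc, in order of height: the shortest next to the white dish of lock nuts, rising to the tallest at the far end by the blue case. The dish may be at either end of the row; leave it where it is.

Things in the scene. Friction and masses are not known exactly. Their poses are not given: they have to be found in the camera images.
- socket_40_mid (a point): Centre (half-way up) of a loose black steel impact socket, a plain upright cylinder 40 mm high and 38 mm across, with a closed flat top that bears a darker round patch. Shortest of the four. Stands upright on the bench (z = 0) at the start; its z axis is the cylinder's axis, up; about 0.13 to 0.36 kg.
- socket_56_mid (a point): Centre (half-way up) of a loose black steel impact socket, a plain upright cylinder 56 mm high and 30 mm across, with a closed flat top that bears a darker round patch. Second shortest, and the thinnest. Stands upright on the bench (z = 0) at the start; its z axis is the cylinder's axis, up; about 0.13 to 0.36 kg.
- socket_72_mid (a point): Centre (half-way up) of a loose black steel impact socket, a plain upright cylinder 72 mm high and 42 mm across, with a closed flat top that bears a darker round patch. Second tallest, and the thickest. Stands upright on the bench (z = 0) at the start; its z axis is the cylinder's axis, up; about 0.13 to 0.36 kg.
- socket_88_mid (a point): Centre (half-way up) of a loose black steel impact socket, a plain upright cylinder 88 mm high and 34 mm across, with a closed flat top that bears a darker round patch. Tallest of the four. Stands upright on the bench (z = 0) at the start; its z axis is the cylinder's axis, up; about 0.13 to 0.36 kg.
- mark_1: Thin bare-aluminium disc, 56 mm across and under 1 mm thick, stuck flat on the oak shelf and fixed; origin at its centre, on the shelf's top face, 30 mm above the bench. Left end of the row of four as the robot sees it (largest y). Discs follow one another 70 to 90 mm apart, centre to centre. x axis: across the shelf, away from the robot; y axis: along the row.
- mark_2: Thin bare-aluminium disc, 56 mm across and under 1 mm thick, stuck flat on the oak shelf and fixed; origin at its centre, on the shelf's top face, 30 mm above the bench. Second from the left. Discs follow one another 70 to 90 mm apart, centre to centre. x axis: across the shelf, away from the robot; y axis: along the row.
- mark_3: Thin bare-aluminium disc, 56 mm across and under 1 mm thick, stuck flat on the oak shelf and fixed; origin at its centre, on the shelf's top face, 30 mm above the bench. Third from the left. Discs follow one another 70 to 90 mm apart, centre to centre. x axis: across the shelf, away from the robot; y axis: along the row.
- mark_4: Thin bare-aluminium disc, 56 mm across and under 1 mm thick, stuck flat on the oak shelf and fixed; origin at its centre, on the shelf's top face, 30 mm above the bench. Right end of the row (smallest y). Discs follow one another 70 to 90 mm apart, centre to centre. x axis: across the shelf, away from the robot; y axis: along the row.
- dish: White ceramic dish, 94 mm across and 26 mm high, with three small black lock nuts (22 mm high) in it; loose. Stands on the shelf beyond one end of the row of discs (either the left or the right), its centre 115 to 145 mm from the nearest disc's; a blue hard case (100 x 88 mm, 49 mm high) stands at the other end. Origin: centre of its underside.
- shelf: Low unpainted oak shelf, fixed: 110 mm deep (its x), 640 mm long (its y, along the row of discs), top face 30 mm above the bench. Origin: centre of its underside; at most 0.18 rad askew. The row runs along its middle line.
Things that resemble listed ones, but are neither listed nor needed, are in the scene too. What is shaped like the part that bears socket_40_mid but red is not meant.

How it is judged:
By the outcome, as a careful person would: the job done as asked, in the order asked, and still so for the second after the job is handed in, with the robot touching nothing.
It also fails if it takes over 128 s, if anything falls off the work surface, if the arm or the gripper's body presses on something with over 40 N, if the wrist force passes 120 N, or if a joint passes its speed limit or range.

ROBOT

A 6-joint arm with a two-finger parallel gripper is mounted at the origin on the work surface. World frame = base frame: x ahead of the robot, y to its left, z up, the work surface at z = 0. Lengths are in m, angles in rad, forces in N, time in s.
With the tool pointing down it reaches from about 0.35 to 0.975 m from the base axis. Payload 4.9 kg.
Tool frame: the origin (TCP) lies where the fingers leave the gripper's body, on its centre line; the fingertips stand 73 mm ahead of it and the grasp point (between the pads) lies 54 mm ahead of it; z points along the fingers, y is the direction in which the jaws open and shut (so a half turn about z gives the same grasp; the last joint's range is limited). The gripper opens to 85 mm and grips with 20 to 120 N. Pads are 22 mm wide; open, the fingers measure 114 mm over their backs; the gripper's body (76 mm by 85 mm) begins 54 mm behind the grasp point. The pads swing forward as they close: fully open they stand 13 mm farther back than shut.
Start: joints at [1.215, 0.053, 1.613, -0, 1.476, -0.119], TCP at [0.147, 0.608, 0.304] pointing down, gripper open.
Joint ranges: [-3.01, 3.01], [-1.01, 2.22], [0.06, 2.58], [-1.02, 4.17], [0.09, 2.62], [-3.14, 3.14]. Speed limits (rad/s): [2.57, 2.57, 3.14, 3.14, 3.14, 3.14].

INTERFACE

Orientations are given as a rotation vector (axis times angle).
In Python, from station import monitor, vision, workorder gives the robot as it stands.
- The arm moves only by the tool arm_command, never from a script. Its argument "rows" is text: rows parted by semicolons, each of 6 numbers parted by spaces: the shift along the world's x, y, z in mm, then the turn, a rotation vector about the world's x, y, z in degrees. In form: tx ty tz wx wy wz; .... A call has 1 to 12 rows; each row is the pose to reach, as a shift and turn from the pose measured when the call began; what a row does not reach only later rows make up. A row lasts 1/8 s, in which the tool goes at most 62.5 mm and 10.7 degrees, less where a joint would pass 70% of its speed; a pose out of reach is approached as far as the arm can. A call with a gripper value outside its range is refused whole. "jaw" is the opening, from 0 (shut) to 1 (fully open), set as the call begins (left out, the last holds). The fingers move at their own pace and stop on an object; "squeeze" is the grip in N (left out, the last holds). Time passes only in rows, so rows that repeat a pose let the fingers close. It gives the time, the measured TCP pose, the force and the opening at its end, in the units of the state.
- monitor.get_obs(): the state, without advancing time (a new reading comes with each control period).
- vision.get_image(name): name is "scene" or "top" or "wrist"; returns a dict with "frame" (480x640x3 uint8, red, green, blue), "vfov" (degrees; the focal length in pixels is half the picture's height over the tangent of half this angle, whatever the lens; pixels are square), "cx", "cy" (the principal point, pixels), "R" (3x3) and "t" (3): a world point X has camera coordinates R X + t; the wrist camera has in their place "T_tool_cam" (4x4, takes a point from camera to tool coordinates, whose origin is the TCP and whose axes are the flange's). Camera axes: x right, y down, z forward; pixel columns grow to the right and rows downward; lengths in m; the calibration is good to about 2 mm. A picture is of the moment at which its call begins: read the wrist's pose just before it. There is no depth.
- workorder.finish_job(): hands the job in, once; it reports no verdict.
The state is a dict: "t": time; "q": joint angles; "dq": joint speeds; "effort": joint torques, N m; "tool_pos": TCP position; "tool_rot": TCP orientation; "contact_force": force on the tool from outside, world axes, zero at the start; "wrist_torque": the same for the moment, N m; "opening": finger opening in m.
Only numpy, scipy, OpenCV 4.12 (cv2) and the standard library are available. Lean on these libraries where they do the work, as an engineer would, in place of code of your own. Each camera call takes 0.05 s, during which the arm holds its last target. There are 200 camera calls.

## Working session

There is one attempt and no reset: what is moved stays moved. The work goes in short steps, Python scripts to look and compute and a tool call to move; the robot and the scene stay as the last step left them, time stands still between calls to the robot, and variables do not carry over. Pictures are saved under pics/ and viewed, about 12 in all and at most 16, crops included, and the job is handed in when it is done.

Besides the shell and the picture viewer there is one more tool, called after ">>>" as name(argument=value, ...), one argument or row to a line, values as JSON. arm_command: Moves the arm, as the interface text tells. Its arguments: {"type":"object","properties":{"rows":{"type":"string"},"jaw":{"type":"number"},"squeeze":{"type":"number"}},"required":["rows"]}

```bash
mkdir -p pics; ls; python3 - <<'E'
from station import monitor, vision
import cv2, numpy as np, pickle
o=monitor.get_obs(); print(o['t'],o['tool_pos'],o['tool_rot'],o['opening'])
for n in ('top','scene'):
    d=vision.get_image(n); pickle.dump(d,open(n+'0.pkl','wb'))
    print(n,d['vfov'],d['cx'],d['cy'],np.round(d['R'],3).tolist(),np.round(d['t'],3))
    cv2.imwrite(f'pics/{n}0.png',d['frame'][:,:,::-1])
E
```

```text
pics
0.0 [0.14646764 0.60711766 0.3026668 ] [-3.71042123e-01 -3.11914077e+00  3.09021015e-03] 0.08534874883205523
top 49.09849443190434 323.44604836002225 234.0648181613433 [[-0.017, -1.0, 0.007], [-0.992, 0.016, -0.128], [0.128, -0.009, -0.992]] [0.027 0.531 1.062]
scene 44.35657676352653 320.88671577281036 238.257458698356 [[0.822, 0.569, -0.011], [0.457, -0.672, -0.583], [-0.339, 0.474, -0.813]] [-0.436 -0.184  1.175]
```

View pics/top0.png

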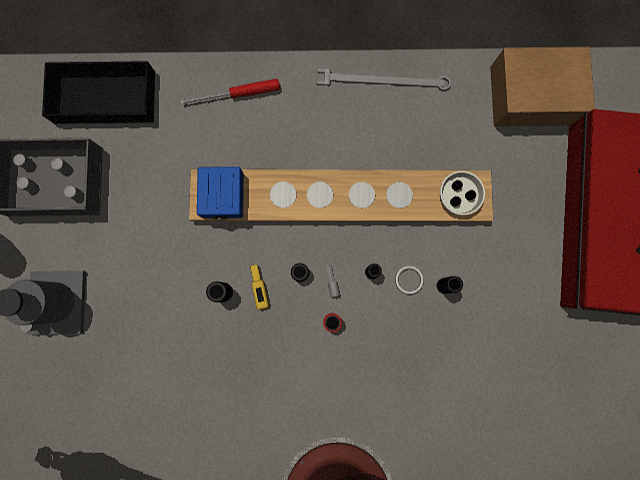

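View pics/scene0.png

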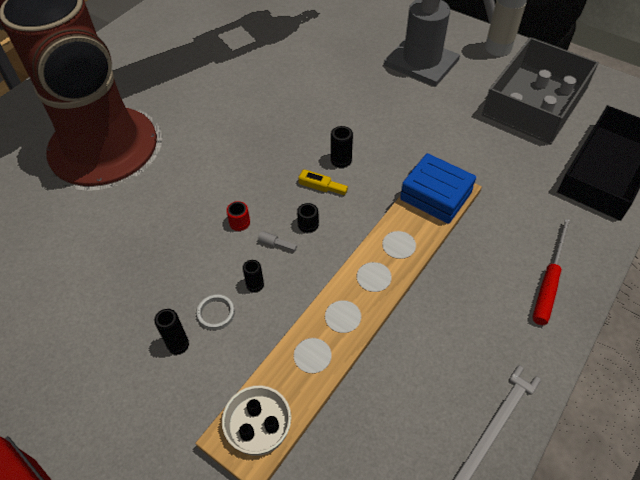

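The dish is at the right end (smallest y), so the order is mark_4=40, mark_3=56, mark_2=72 and mark_1=88. In the top view the 72 is near (219,292), the 40 near (300,271), the 56 near (374,271) and the 88 near (450,285). The discs are at about (283..400,194), and the red socket at (333,323) is a decoy.

```bash
cat > h.py <<'E'
import numpy as np, cv2, pickle
def ray(d,u,v,z):
    f=240/np.tan(np.radians(d['vfov']/2))
    R,t=np.array(d['R']),np.array(d['t'])
    r=R.T@np.array([(u-d['cx'])/f,(v-d['cy'])/f,1]); c=-R.T@t
    return c+r*(z-c[2])/r[2]
def blobs(m,amin):
    n,_,s,c=cv2.connectedComponentsWithStats(m.astype(np.uint8))
    return [(c[i],s[i]) for i in range(1,n) if s[i][4]>=amin]
E
python3 - <<'E'
from h import *
d=pickle.load(open('top0.pkl','rb')); im=d['frame'].astype(int)
hsv=cv2.cvtColor(d['frame'],cv2.COLOR_RGB2HSV)
print('discs')
m=(im.min(2)>150); m[:,:260]=0;m[:,425:]=0;m[:170]=0;m[225:]=0
for c,s in blobs(m,100): print(c.round(1),s[2:],ray(d,*c,.031).round(4))
m=(hsv[...,1]>60)&(im[...,0]>110); m[:150]=0;m[240:]=0;m[:,:170]=0;m[:,510:]=0
r=cv2.minAreaRect(np.argwhere(m)[:,::-1].astype(np.float32)); 
P=[ray(d,*p,.03).round(3)[:2] for p in cv2.boxPoints(r)];print('shelf',P)
g=im.sum(2)
for th in (25,60):
  print('dark',th)
  m=g<th; m[:255]=0;m[305:]=0;m[:,:200]=0;m[:,470:]=0
  for c,s in blobs(m,20):
    h=min([(219,.072),(300,.04),(374,.056),(450,.088)],key=lambda a:abs(a[0]-c[0]))[1]
    print(c.round(1),s,h,ray(d,*c,h).round(4))
print(g[292,200:240],g[285,435:466])
d=pickle.load(open('scene0.pkl','rb')); g=d['frame'].astype(int).sum(2)
for (u,v,h) in [(342,133,.072),(308,210,.04),(253,267,.056),(167,317,.088)]:
  w=g[v-14:v+15,u-14:u+15]; print(h,w.min(), [ [ (ray(d,c[0]+u-14,c[1]+v-14,h).round(4),s[2:]) for c,s in blobs(w<th,15)] for th in (25,60)])
E
```

```text
discs
[282.6 194.2] [ 26  26 522] [0.6176 0.103  0.031 ]
[319.4 194.3] [ 26  26 520] [0.6161 0.0253 0.031 ]
[361.3 194.5] [ 26  26 519] [ 0.6144 -0.0632  0.031 ]
[399.1 194.6] [ 26  24 506] [ 0.613  -0.1431  0.031 ]
shelf [array([0.566, 0.3  ]), array([0.675, 0.301]), array([ 0.666, -0.344]), array([ 0.556, -0.337])]
dark 25
[368.1 273.2] [365 266   9  13  32] 0.056 [ 0.4469 -0.0706  0.056 ]
[443.3 285.1] [437 277  16  16 119] 0.088 [ 0.4194 -0.2146  0.088 ]
[454.3 283.7] [449 279  11  11  59] 0.088 [ 0.4218 -0.2362  0.088 ]
[226.7 292.7] [218 282  15  20 101] 0.072 [0.412  0.2122 0.072 ]
dark 60
[368.7 273.5] [365 265  12  14  45] 0.056 [ 0.4462 -0.0718  0.056 ]
[299.2 271.7] [294 267  12  11  90] 0.04 [0.4531 0.0694 0.04  ]
[374.5 270.4] [370 266  11  11  73] 0.056 [ 0.4522 -0.0838  0.056 ]
[303.8 276.7] [295 268  14  14  32] 0.04 [0.4427 0.06   0.04  ]
[443.7 285.3] [437 277  16  17 160] 0.088 [ 0.4191 -0.2152  0.088 ]
[454.3 284. ] [449 279  12  11 103] 0.088 [ 0.4213 -0.2362  0.088 ]
[226.7 292.5] [216 282  17  20 130] 0.072 [0.4125 0.2123 0.072 ]
[216.1 291.2] [209 285  14  13 
[... 845 characters left out ...]
nt32)), (array([0.466 , 0.0549, 0.04  ]), array([ 20,  16, 172], dtype=int32))]]
0.056 0 [[(array([ 0.4526, -0.0811,  0.056 ]), array([12, 10, 86], dtype=int32)), (array([ 0.468, -0.094,  0.056]), array([ 19,  15, 141], dtype=int32))], [(array([ 0.4522, -0.0802,  0.056 ]), array([ 15,  12, 120], dtype=int32)), (array([ 0.4674, -0.0935,  0.056 ]), array([ 19,  15, 185], dtype=int32))]]
0.088 0 [[(array([ 0.4211, -0.2348,  0.088 ]), array([ 15,  14, 152], dtype=int32)), (array([ 0.4394, -0.2403,  0.088 ]), array([ 26,  15, 153], dtype=int32))], [(array([ 0.4364, -0.2393,  0.088 ]), array([ 27,  23, 215], dtype=int32)), (array([ 0.4211, -0.2348,  0.088 ]), array([ 16,  14, 172], dtype=int32))]]
```

Both views agree within 3 mm on each socket, and the disc spacings (78, 88 and 80 mm) fit. I'll move above the 40 with the jaws across the shelf.

>>> arm_command(
  rows="306 -537 0 0 0 -77.5;306 -537 0 0 0 -77.5;306 -537 0 0 0 -77.5;306 -537 0 0 0 -77.5;306 -537 0 0 0 -77.5;306 -537 0 0 0 -77.5;306 -537 0 0 0 -77.5;306 -537 0 0 0 -77.5;306 -537 0 0 0 -77.5;306 -537 0 0 0 -77.5;306 -537 0 0 0 -77.5;306 -537 0 0 0 -77.5",
  jaw=1,
)

```text
t: 1.6
tool_pos: [0.4521, 0.0703, 0.3023]
tool_rot: [-2.241, -2.198, 0.003]
contact_force: [0.1, 0.4, -0.9]
opening: 0.0854
```

```bash
cat >> h.py <<'E'
from scipy.spatial.transform import Rotation as Ro
def wrist(name):
    from station import monitor, vision
    o=monitor.get_obs(); d=dict(vision.get_image('wrist'))
    T=np.eye(4);T[:3,:3]=Ro.from_rotvec(o['tool_rot']).as_matrix();T[:3,3]=o['tool_pos']
    C=np.linalg.inv(T@np.array(d['T_tool_cam'])); d['R'],d['t']=C[:3,:3],C[:3,3]; d['o']=o
    print('t',o['t'],'pos',np.round(o['tool_pos'],4),'jaw dir',T[:3,1].round(3),'z',T[:3,2].round(3),'open',round(o['opening'],4),'F',np.round(o['contact_force'],1))
    cv2.imwrite(f'pics/{name}.png',d['frame'][:,:,::-1]); pickle.dump(d,open(name+'.pkl','wb'))
    return d
def proj(d,X):
    f=240/np.tan(np.radians(d['vfov']/2)); p=np.array(d['R'])@X+d['t']; return np.array([d['cx']+f*p[0]/p[2],d['cy']+f*p[1]/p[2]])
E
python3 - <<'E'
from h import *
d=wrist('w1'); print(np.round(d['T_tool_cam'],3).tolist(),d['vfov'],proj(d,np.array([.453,.0705,.04])),proj(d,np.array([.453,.0705,0])))
E
```

```text
t 1.6 pos [0.4521 0.0703 0.3023] jaw dir [ 1.    -0.019 -0.003] z [-0.003  0.001 -1.   ] open 0.0854 F [ 0.1  0.4 -0.9]
[[0.001, -0.957, -0.291, 0.076], [1.0, 0.001, 0.0, 0.0], [0.0, -0.291, 0.957, -0.071], [0.0, 0.0, 0.0, 1.0]] 68.7077046765714 [329.80760803 212.71862762] [329.77881812 204.52446774]
```

View pics/w1.png

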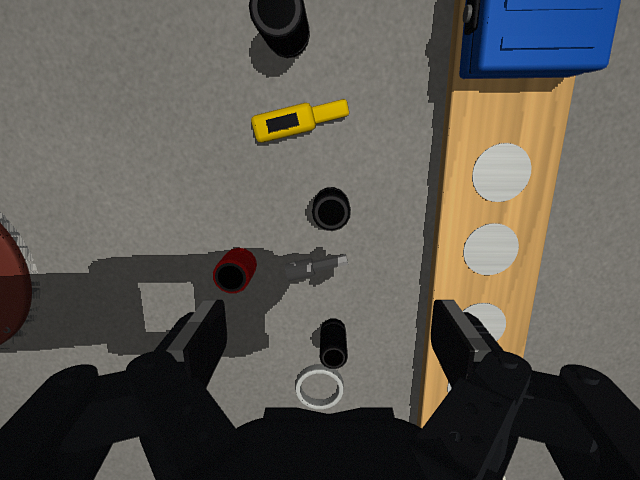

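The wrist view has the 40 at (331,210), the 56 at (334,350), the 72 at (278,15), and discs 1 and 2 at (502,172) and (491,249). I'll check these against the predictions.

```bash
python3 - <<'E'
from h import *
d=pickle.load(open('w1.pkl','rb')); im=d['frame'].astype(int)
m=im.min(2)>140; m[:,:460]=0; m[:130]=0;m[285:]=0
for c,s in blobs(m,500): print('disc',c.round(1),s[2:],ray(d,*c,.031).round(4))
g=cv2.GaussianBlur(d['frame'],(3,3),0).astype(int).sum(2)
for n,u,v,h in [('40',331,210,.04),('56',334,356,.056)]:
  for th in (20,40,60):
    w=g[v-14:v+15,u-16:u+17]; 
    for c,s in blobs(w<th,100): print(n,th,(c+[u-16,v-14]).round(1),s[2:],ray(d,*(c+[u-16,v-14]),h).round(4))
# outline of socket 40 outer (body) 
  w=g[v-26:v+27,u-26:u+27]<100
  for c,s in blobs(w,300): print(n,'outline',c+[u-26,v-26],s)
E
```

```text
disc [501.5 172. ] [  58   59 2671] [0.6187 0.1056 0.031 ]
disc [490.8 248.9] [  55   52 2198] [0.6175 0.0277 0.031 ]
40 20 [330.6 212.5] [ 25  23 404] [0.4538 0.0707 0.04  ]
40 40 [330.8 212. ] [ 26  25 493] [0.454  0.0712 0.04  ]
40 60 [330.7 212.1] [ 26  25 516] [0.4539 0.0711 0.04  ]
40 outline [329.66741071 203.640625  ] [  7   4  38  42 448]
40 outline [330.80776014 212.10405644] [ 13  15  27  27 567]
56 20 [331.7 344.6] [ 25  12 117] [ 0.4527 -0.0661  0.056 ]
56 20 [333.1 357.5] [ 17  14 197] [ 0.4539 -0.0817  0.056 ]
56 40 [332.9 345.8] [ 25  15 190] [ 0.4538 -0.0675  0.056 ]
56 40 [333.2 357.5] [ 19  16 226] [ 0.4539 -0.0817  0.056 ]
56 60 [332.6 347. ] [ 27  22 227] [ 0.4535 -0.0689  0.056 ]
56 60 [333.2 357.5] [ 19  16 242] [ 0.454  -0.0817  0.056 ]
56 outline [332.63169399 347.51912568] [ 12   0  27  38 915]
```

>>> arm_command(
  rows="1 1 -60 0 0 0;1 1 -120 0 0 0;1 1 -170 0 0 0;1 1 -200 0 0 0;1 1 -221 0 0 0;1 1 -221 0 0 0;1 1 -221 0 0 0",
)

```text
t: 2.52
tool_pos: [0.4534, 0.0727, 0.0824]
tool_rot: [-2.238, -2.203, 0.0]
contact_force: [0.6, -0.1, 0.1]
opening: 0.0855
```

>>> arm_command(
  rows="0 0 0 0 0 0;0 0 0 0 0 0;0 0 0 0 0 0;0 0 0 0 0 0;0 0 0 0 0 0;0 0 0 0 0 0;0 0 0 0 0 0;0 0 0 0 0 0",
  jaw=0,
  squeeze=50,
)

```text
t: 3.52
tool_pos: [0.454, 0.0727, 0.0834]
tool_rot: [-2.239, -2.203, -0.001]
contact_force: [-1.8, -0.1, 5.6]
opening: 0.0362
```

>>> arm_command(
  rows="0 0 50 0 0 0;0 0 100 0 0 0;40 -50 110 0 0 0;80 -100 110 0 0 0;120 -150 110 0 0 0;160 -213 110 0 0 0;160 -213 110 0 0 0;160 -213 110 0 0 0;160 -213 110 0 0 0",
)

```text
t: 4.65
tool_pos: [0.6131, -0.139, 0.1927]
tool_rot: [-2.236, -2.203, -0.0]
contact_force: [0.5, -0.7, -1.0]
opening: 0.0366
```

```bash
python3 - <<'E'
from h import *
d=wrist('w2'); im=d['frame'].astype(int)
m=im.min(2)>140
for c,s in blobs(m,500): print('disc',c.round(1),s,ray(d,*c,.031).round(4))
E
```

```text
t 4.65 pos [ 0.6131 -0.139   0.1927] jaw dir [ 1.    -0.015 -0.002] z [-0.002  0.002 -1.   ] open 0.0366 F [ 0.5 -0.7 -1. ]
disc [330.7   7.5] [ 294    0   74   20 1006] [0.6165 0.0052 0.031 ]
disc [330.3 126.4] [ 286   80   89   94 6501] [ 0.6154 -0.0602  0.031 ]
disc [334.  237.7] [ 290  209   81   66 3331] [ 0.617  -0.1335  0.031 ]
disc [348.5 395.2] [320 377  65  37 872] [ 0.6274 -0.2652  0.031 ]
```

View pics/w2.png

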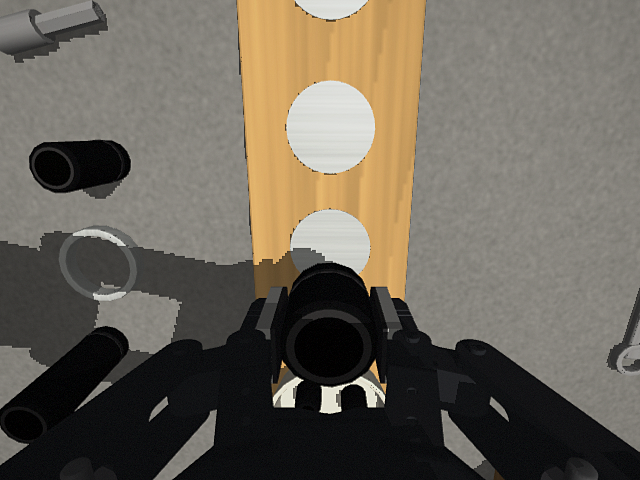

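The 40 is held upright and the discs show clearly, with disc 3 at (331,126). I'll lower it onto disc 4.

>>> arm_command(
  rows="1 -1 -30 0 0 0;1 -1 -55 0 0 0;1 -1 -68 0 0 0;1 -1 -75 0 0 0;1 -1 -79 0 0 0;1 -1 -79 0 0 0;1 -1 -79 0 0 0",
)

```text
t: 5.58
tool_pos: [0.6146, -0.14, 0.1148]
tool_rot: [-2.237, -2.204, -0.001]
contact_force: [0.3, -0.4, -1.1]
opening: 0.0364
```

>>> arm_command(
  rows="0 0 -2 0 0 0;0 0 -2 0 0 0;0 0 -2 0 0 0",
)

```text
t: 5.95
tool_pos: [0.6151, -0.1402, 0.1135]
tool_rot: [2.238, 2.205, 0.002]
contact_force: [0.6, -0.1, 1.5]
opening: 0.0362
```

>>> arm_command(
  rows="0 0 0 0 0 0;0 0 0 0 0 0;0 0 0 0 0 0;0 0 0 0 0 0;0 0 0 0 0 0;0 0 0 0 0 0",
  jaw=1,
)

```text
t: 6.7
tool_pos: [0.6151, -0.1402, 0.1135]
tool_rot: [2.238, 2.205, 0.002]
contact_force: [-0.2, -0.1, 0.2]
opening: 0.0854
```

>>> arm_command(
  rows="0 0 50 0 0 0;0 0 110 0 0 0;0 0 150 0 0 0;-40 15 190 0 0 0;-80 30 190 0 0 0;-120 45 190 0 0 0;-161 60 190 0 0 0;-161 60 190 0 0 0;-161 60 190 0 0 0",
)

```text
t: 7.82
tool_pos: [0.4545, -0.0804, 0.3039]
tool_rot: [2.237, 2.204, 0.003]
contact_force: [0.3, -0.2, -0.5]
opening: 0.0854
```

```bash
python3 - <<'E'
from h import *
d=wrist('w3'); print(proj(d,np.array([.4535,-.0815,.056])))
g=cv2.GaussianBlur(d['frame'],(3,3),0).astype(int).sum(2)
u,v=proj(d,np.array([.4535,-.0815,.056])).astype(int)
for th in (30,60):
  for c,s in blobs(g[v-18:v+19,u-18:u+19]<th,60): print(th,(c+[u-18,v-18]).round(1),s[2:],ray(d,*(c+[u-18,v-18]),.056).round(4))
from station import vision
e=vision.get_image('top'); cv2.imwrite('pics/top1.png',cv2.resize(e['frame'][160:320,180:500,::-1],None,fx=2.5,fy=2.5,interpolation=cv2.INTER_CUBIC))
E
```

```text
t 7.825 pos [ 0.4545 -0.0804  0.3039] jaw dir [ 1.    -0.015  0.002] z [ 0.002  0.    -1.   ] open 0.0854 F [ 0.3 -0.2 -0.5]
[326.35303094 217.38058723]
30 [325.7 202.4] [ 27  15 145] [ 0.4531 -0.0673  0.056 ]
30 [326.5 217.1] [ 20  19 305] [ 0.4537 -0.0812  0.056 ]
60 [325.8 206.8] [ 30  30 255] [ 0.4532 -0.0715  0.056 ]
60 [326.5 217.1] [ 22  21 339] [ 0.4536 -0.0813  0.056 ]
```

View pics/w3.png

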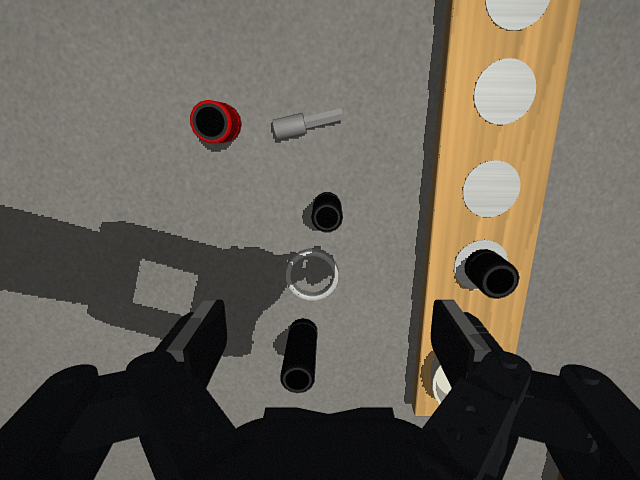

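The 40 stands on disc 4. The 56 measures (0.4537,-0.0812), as predicted, so I'll pick it up.

>>> arm_command(
  rows="-1 -1 -60 0 0 0;-1 -1 -120 0 0 0;-1 -1 -170 0 0 0;-1 -1 -195 0 0 0;-1 -1 -210 0 0 0;-1 -1 -210 0 0 0;-1 -1 -210 0 0 0",
)

```text
t: 8.8
tool_pos: [0.4552, -0.0821, 0.0952]
tool_rot: [2.236, 2.202, 0.004]
contact_force: [-0.4, 0.9, 0.3]
opening: 0.0855
```

>>> arm_command(
  rows="0 0 0 0 0 0;0 0 0 0 0 0;0 0 0 0 0 0;0 0 0 0 0 0;0 0 0 0 0 0;0 0 0 0 0 0;0 0 0 0 0 0;0 0 0 0 0 0",
  jaw=0,
)

```text
t: 9.8
tool_pos: [0.4554, -0.0821, 0.0958]
tool_rot: [2.236, 2.202, 0.004]
contact_force: [-2.5, 0.2, 5.7]
opening: 0.0286
```

>>> arm_command(
  rows="0 0 50 0 0 0;0 0 100 0 0 0;60 7 110 0 0 0;120 14 110 0 0 0;160 20 110 0 0 0;160 20 110 0 0 0;160 20 110 0 0 0;160 20 110 0 0 0",
)

```text
t: 10.8
tool_pos: [0.6142, -0.0622, 0.2051]
tool_rot: [2.237, 2.203, 0.003]
contact_force: [-1.0, -0.2, -3.0]
opening: 0.0287
```

```bash
python3 - <<'E'
from h import *
d=wrist('w4'); im=d['frame'].astype(int)
for c,s in blobs(im.min(2)>140,500): print('disc',c.round(1),s,ray(d,*c,.031).round(4))
E
```

```text
t 10.8 pos [ 0.6142 -0.0622  0.2051] jaw dir [ 1.    -0.016  0.003] z [ 0.003 -0.    -1.   ] open 0.0287 F [-1.  -0.2 -3. ]
disc [329.9   9. ] [ 292    0   77   23 1245] [0.618  0.0844 0.031 ]
disc [329.5 107.5] [ 287   62   86   92 6118] [0.617  0.0281 0.031 ]
disc [331.8 230.9] [ 291  201   77   66 3475] [ 0.6175 -0.0557  0.031 ]
disc [123.9 331. ] [ 90 314  67  46 641] [ 0.4521 -0.1355  0.031 ]
```

View pics/w4.png

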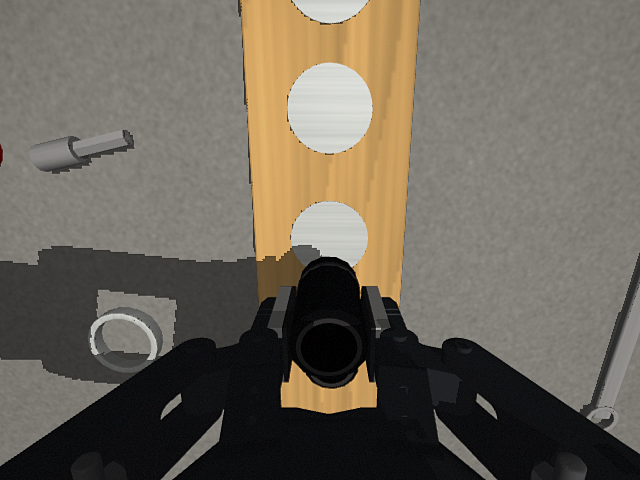

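The 56 is held upright above disc 3. Lowering.

>>> arm_command(
  rows="1 0 -30 0 0 0;1 0 -55 0 0 0;1 0 -68 0 0 0;1 0 -75 0 0 0;1 0 -79 0 0 0;1 0 -80 0 0 0;1 0 -80 0 0 0",
)

```text
t: 11.72
tool_pos: [0.6157, -0.0624, 0.1261]
tool_rot: [2.236, 2.202, 0.004]
contact_force: [0.1, 0.8, -2.8]
opening: 0.0283
```

>>> arm_command(
  rows="0 0 -2 0 0 0;0 0 -2 0 0 0;0 0 -2 0 0 0",
)

```text
t: 12.1
tool_pos: [0.6161, -0.0624, 0.1258]
tool_rot: [2.236, 2.201, 0.005]
contact_force: [-4.3, 0.4, 6.4]
opening: 0.0287
```

>>> arm_command(
  rows="0 0 0 0 0 0;0 0 0 0 0 0;0 0 0 0 0 0;0 0 0 0 0 0;0 0 0 0 0 0;0 0 0 0 0 0",
  jaw=1,
)

```text
t: 12.85
tool_pos: [0.6161, -0.0624, 0.1257]
tool_rot: [2.236, 2.201, 0.005]
contact_force: [-0.4, 0.2, 0.2]
opening: 0.0851
```

>>> arm_command(
  rows="0 0 50 0 0 0;0 0 110 0 0 0;0 0 150 0 0 0;-35 50 180 0 0 0;-70 100 180 0 0 0;-105 150 180 0 0 0;-140 200 180 0 0 0;-175 250 180 0 0 0;-201 297 180 0 0 0;-201 297 180 0 0 0;-201 297 180 0 0 0",
)

```text
t: 14.22
tool_pos: [0.4152, 0.2344, 0.3058]
tool_rot: [2.235, 2.202, 0.004]
contact_force: [-1.1, 0.1, -0.1]
opening: 0.0856
```

```bash
python3 - <<'E'
from h import *
d=wrist('w5')
g=cv2.GaussianBlur(d['frame'],(3,3),0).astype(int).sum(2)
u,v=proj(d,np.array([.415,.235,.072])).astype(int); print(u,v)
for th in (30,60):
  for c,s in blobs(g[v-22:v+23,u-22:u+23]<th,60): print(th,(c+[u-22,v-22]).round(1),s[2:],ray(d,*(c+[u-22,v-22]),.072).round(4))
E
```

```text
t 14.225 pos [0.4152 0.2344 0.3058] jaw dir [ 1.    -0.015  0.005] z [ 0.005 -0.001 -1.   ] open 0.0856 F [-1.1  0.1 -0.1]
326 218
30 [313.7 199.5] [19 15 78] [0.4041 0.2526 0.072 ]
30 [340.  199.1] [20 14 67] [0.4272 0.2527 0.072 ]
30 [327.2 218.9] [ 30  29 694] [0.4157 0.235  0.072 ]
60 [325.7 206. ] [ 44  42 313] [0.4146 0.2467 0.072 ]
60 [327.2 218.7] [ 31  30 748] [0.4157 0.2351 0.072 ]
```

View pics/w5.png

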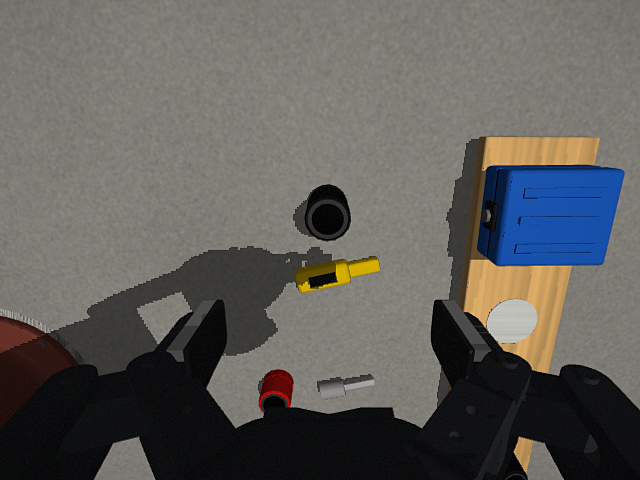

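The 72 is at (0.4157,0.235), right under the tool. Picking it up.

>>> arm_command(
  rows="0 1 -60 0 0 0;0 1 -120 0 0 0;0 1 -165 0 0 0;0 1 -190 0 0 0;0 1 -202 0 0 0;0 1 -202 0 0 0;0 1 -202 0 0 0",
)

```text
t: 15.15
tool_pos: [0.4168, 0.235, 0.1053]
tool_rot: [2.236, 2.199, 0.008]
contact_force: [-0.5, -0.3, 0.3]
opening: 0.0855
```

>>> arm_command(
  rows="0 0 0 0 0 0;0 0 0 0 0 0;0 0 0 0 0 0;0 0 0 0 0 0;0 0 0 0 0 0;0 0 0 0 0 0;0 0 0 0 0 0;0 0 0 0 0 0",
  jaw=0,
)

```text
t: 16.15
tool_pos: [0.4173, 0.2354, 0.1063]
tool_rot: [2.236, 2.199, 0.01]
contact_force: [-1.7, 0.2, 5.0]
opening: 0.0409
```

>>> arm_command(
  rows="0 0 50 0 0 0;0 0 100 0 0 0;40 -42 110 0 0 0;80 -84 110 0 0 0;120 -126 110 0 0 0;160 -168 110 0 0 0;199 -208 110 0 0 0;199 -208 110 0 0 0;199 -208 110 0 0 0;199 -208 110 0 0 0",
)

```text
t: 17.4
tool_pos: [0.6153, 0.0284, 0.2157]
tool_rot: [2.235, 2.201, 0.009]
contact_force: [-0.6, -0.1, -2.0]
opening: 0.0414
```

```bash
python3 - <<'E'
from h import *
d=wrist('w6'); im=d['frame'].astype(int)
for c,s in blobs(im.min(2)>140,500): print('disc',c.round(1),s,ray(d,*c,.031).round(4))
E
```

```text
t 17.4 pos [0.6153 0.0284 0.2157] jaw dir [ 1.    -0.016  0.007] z [ 0.007  0.    -1.   ] open 0.0414 F [-0.6 -0.1 -2. ]
disc [328.8 128.6] [ 289   87   81   84 5363] [0.6184 0.1058 0.031 ]
disc [332.3 224.4] [ 292  201   74   55 2418] [0.62   0.0371 0.031 ]
disc [617.3 347.1] [ 589  260   51  161 1999] [ 0.8597 -0.074   0.031 ]
```

View pics/w6.png

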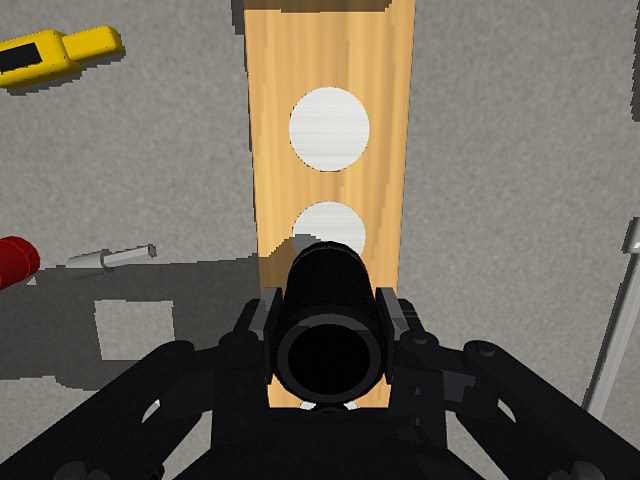

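The 72 is held upright over disc 2, and disc 1 is at (329,129). Lowering.

>>> arm_command(
  rows="1 -1 -30 0 0 0;1 -1 -55 0 0 0;1 -1 -68 0 0 0;1 -1 -75 0 0 0;1 -1 -79 0 0 0;1 -1 -81 0 0 0;1 -1 -81 0 0 0",
)

```text
t: 18.32
tool_pos: [0.617, 0.0275, 0.1364]
tool_rot: [2.234, 2.2, 0.011]
contact_force: [-1.5, 0.6, 2.3]
opening: 0.041
```

>>> arm_command(
  rows="0 0 0 0 0 0;0 0 0 0 0 0;0 0 0 0 0 0;0 0 0 0 0 0;0 0 0 0 0 0;0 0 0 0 0 0",
  jaw=1,
)

```text
t: 19.08
tool_pos: [0.617, 0.0275, 0.1363]
tool_rot: [2.234, 2.2, 0.011]
contact_force: [-0.0, 0.3, -0.3]
opening: 0.0855
```

>>> arm_command(
  rows="0 0 50 0 0 0;0 0 110 0 0 0;0 0 150 0 0.5 0;-40 -50 190 0 0.5 0;-80 -100 190 0 0.5 0;-120 -150 190 0 0.5 0;-160 -200 190 0 0.5 0;-196 -250 190 0 0.5 0;-196 -263 190 0 0.5 0;-196 -263 190 0 0.5 0;-196 -263 190 0 0.5 0",
)

```text
t: 20.45
tool_pos: [0.4212, -0.235, 0.3263]
tool_rot: [-2.238, -2.204, -0.001]
contact_force: [0.4, 0.5, 0.8]
opening: 0.0854
```

```bash
python3 - <<'E'
from h import *
d=wrist('w7')
g=cv2.GaussianBlur(d['frame'],(3,3),0).astype(int).sum(2)
u,v=proj(d,np.array([.421,-.2355,.088])).astype(int); print(u,v)
for th in (30,60):
  for c,s in blobs(g[v-22:v+23,u-22:u+23]<th,60): print(th,(c+[u-22,v-22]).round(1),s[2:],ray(d,*(c+[u-22,v-22]),.088).round(4))
E
```

```text
t 20.45 pos [ 0.4212 -0.235   0.3263] jaw dir [ 1.    -0.015  0.   ] z [ 0.     0.001 -1.   ] open 0.0854 F [0.4 0.5 0.8]
327 219
30 [328.  200.9] [ 33  17 191] [ 0.4214 -0.2185  0.088 ]
30 [329.3 218.4] [ 24  23 426] [ 0.4224 -0.2345  0.088 ]
60 [328.2 205.9] [ 35  37 333] [ 0.4216 -0.2231  0.088 ]
60 [329.3 218.4] [ 25  24 470] [ 0.4224 -0.2345  0.088 ]
```

View pics/w7.png

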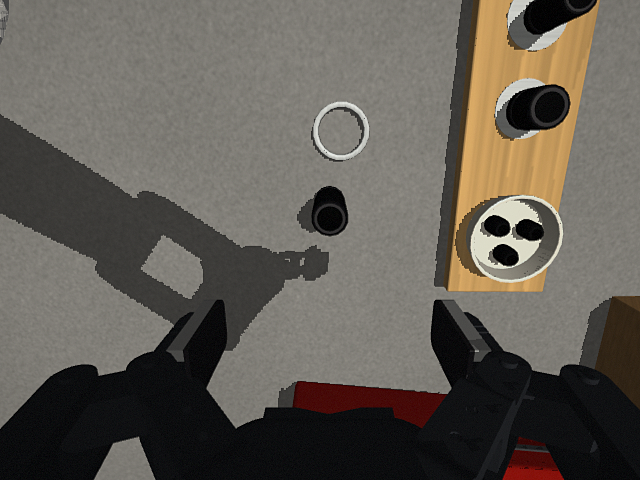

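The 88 is at (0.422,-0.235). Picking it up.

>>> arm_command(
  rows="1 0 -60 0 0 0;1 0 -120 0 0 0;1 0 -170 0 0 0;1 0 -200 0 0 0;1 0 -210 0 0 0;1 0 -210 0 0 0;1 0 -210 0 0 0",
)

```text
t: 21.38
tool_pos: [0.4236, -0.2353, 0.1182]
tool_rot: [2.234, 2.204, 0.002]
contact_force: [-0.1, -0.5, 0.3]
opening: 0.0857
```

>>> arm_command(
  rows="0 0 0 0 0 0;0 0 0 0 0 0;0 0 0 0 0 0;0 0 0 0 0 0;0 0 0 0 0 0;0 0 0 0 0 0;0 0 0 0 0 0;0 0 0 0 0 0",
  jaw=0,
)

```text
t: 22.38
tool_pos: [0.4238, -0.2356, 0.1187]
tool_rot: [2.234, 2.204, 0.002]
contact_force: [-0.7, 0.1, 5.5]
opening: 0.0327
```

>>> arm_command(
  rows="0 0 55 0 0 0;0 0 110 0 0 0;0 0 150 0 0 0;30 50 150 0 0 0;60 100 150 0 0 0;90 150 150 0 0 0;120 200 150 0 0 0;150 250 150 0 0 0;175 300 150 0 0 0;194 340 150 0 0 0;194 340 150 0 0 0;194 340 150 0 0 0",
)

```text
t: 23.88
tool_pos: [0.6172, 0.1042, 0.2672]
tool_rot: [2.235, 2.205, -0.002]
contact_force: [0.2, -0.3, -2.0]
opening: 0.0332
```

```bash
python3 - <<'E'
from h import *
d=wrist('w8'); im=d['frame'].astype(int)
for c,s in blobs(im.min(2)>140,500): print('disc',c.round(1),s,ray(d,*c,.031).round(4))
E
```

```text
t 23.875 pos [0.6172 0.1042 0.2672] jaw dir [ 1.    -0.013  0.001] z [ 0.001 -0.002 -1.   ] open 0.0332 F [ 0.2 -0.3 -2. ]
disc [218.1 200.2] [ 143  149  126  103 3551] [0.5203 0.1222 0.031 ]
disc [151.6 188.2] [105 156  74  64 624] [0.4633 0.1335 0.031 ]
disc [329.8 214.9] [ 298  187   63   57 2750] [0.6189 0.1075 0.031 ]
disc [447.2 312.3] [ 417  273   63   76 1341] [0.7326 0.0085 0.031 ]
disc [592.5 295.6] [574 278  40  29 520] [0.8709 0.0247 0.031 ]
disc [575.1 351. ] [ 556  306   40   95 1209] [ 0.8663 -0.0372  0.031 ]
```

View pics/w8.png

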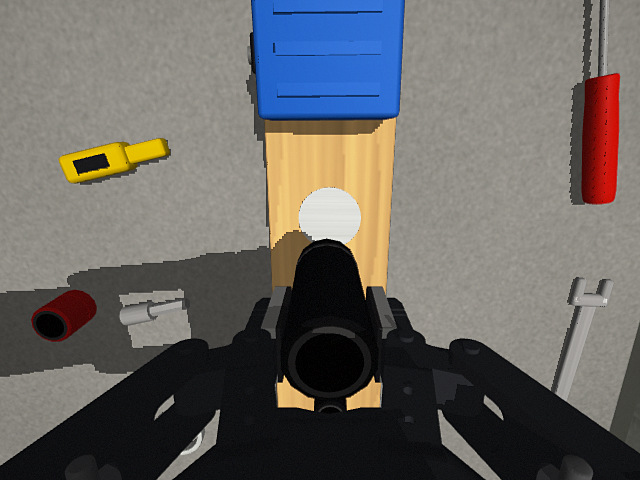

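The 88 is held upright over disc 1, which shows at (330,215). Lowering.

>>> arm_command(
  rows="1 0 -50 0 0 0;1 0 -90 0 0 0;1 0 -107 0 0 0;1 0 -114 0 0 0;1 0 -118 0 0 0;1 0 -120 0 0 0;1 0 -120 0 0 0",
)

```text
t: 24.8
tool_pos: [0.619, 0.1037, 0.1489]
tool_rot: [2.234, 2.203, 0.002]
contact_force: [1.0, 0.6, -2.0]
opening: 0.0328
```

>>> arm_command(
  rows="0 0 -2 0 0 0;0 0 -2 0 0 0;0 0 -2 0 0 0",
)

```text
t: 25.18
tool_pos: [0.6192, 0.1038, 0.1489]
tool_rot: [2.234, 2.203, 0.002]
contact_force: [-3.4, -0.4, 6.2]
opening: 0.0331
```

Contact. I'll release, lift clear and check.

>>> arm_command(
  rows="0 0 0 0 0 0;0 0 0 0 0 0;0 0 0 0 0 0;0 0 0 0 0 0;0 0 0 0 0 0;0 0 0 0 0 0",
  jaw=1,
)

```text
t: 25.92
tool_pos: [0.6191, 0.1038, 0.1487]
tool_rot: [2.234, 2.203, 0.001]
contact_force: [-0.1, 0.4, -1.1]
opening: 0.0855
```

>>> arm_command(
  rows="0 0 50 0 0 0;0 0 110 0 0 0;0 0 160 0 0 0;-50 0 180 0 0 0;-100 0 180 0 0 0;-150 0 180 0 0 0;-200 0 180 0 0 0;-200 0 180 0 0 0;-200 0 180 0 0 0",
)

```text
t: 27.05
tool_pos: [0.4194, 0.1038, 0.3292]
tool_rot: [2.233, 2.202, 0.003]
contact_force: [0.2, -0.2, -0.2]
opening: 0.0857
```

```bash
python3 - <<'E'
from h import *
from station import monitor,vision
print(monitor.get_obs()['t'])
e=vision.get_image('top'); s=vision.get_image('scene')
a=cv2.resize(e['frame'][150:320,180:500],(800,425),interpolation=cv2.INTER_CUBIC)
cv2.imwrite('pics/top2.png',a[:,:,::-1]); cv2.imwrite('pics/scene2.png',s['frame'][:,:,::-1])
M=[(.6175,.1035,.088),(.6165,.027,.072),(.6150,-.0615,.056),(.6138,-.1415,.04)]
for n,d in(('top',e),('scene',s)):
  g=cv2.GaussianBlur(d['frame'],(3,3),0).astype(int).sum(2)
  for x,y,h in M:
    u,v=proj(d,np.array([x,y,h+.031])).round().astype(int)
    for c,st in blobs(g[v-10:v+11,u-10:u+11]<60,30):
      print(n,h,st[2:],'off disc mm',((ray(d,*(c+[u-10,v-10]),h+.031)-[x,y,0])[:2]*1000).round(1))
E
```

```text
27.05
top 0.088 [ 9  8 33] off disc mm [ 1.6 -0.2]
top 0.088 [15  8 62] off disc mm [-15.8  -8.4]
top 0.072 [ 12  11 110] off disc mm [ 1.3 -1.8]
top 0.072 [18  6 49] off disc mm [-17.6  -2. ]
top 0.056 [ 9  9 62] off disc mm [ 1.4 -2. ]
top 0.056 [13 10 64] off disc mm [-14.4   4.1]
top 0.04 [ 12  11 101] off disc mm [ 0.7 -2.3]
top 0.04 [16 12 58] off disc mm [-13.6   9.4]
scene 0.088 [ 14  11 129] off disc mm [0.7 0.8]
scene 0.088 [19  9 86] off disc mm [  5.6 -14.9]
scene 0.072 [ 18  15 209] off disc mm [ 0.9 -0.2]
scene 0.056 [ 13  12 124] off disc mm [ 1.1 -0.4]
scene 0.056 [17  8 72] off disc mm [  8.1 -11.3]
scene 0.04 [ 17  15 214] off disc mm [ 1.  -0.9]
```

View pics/top2.png

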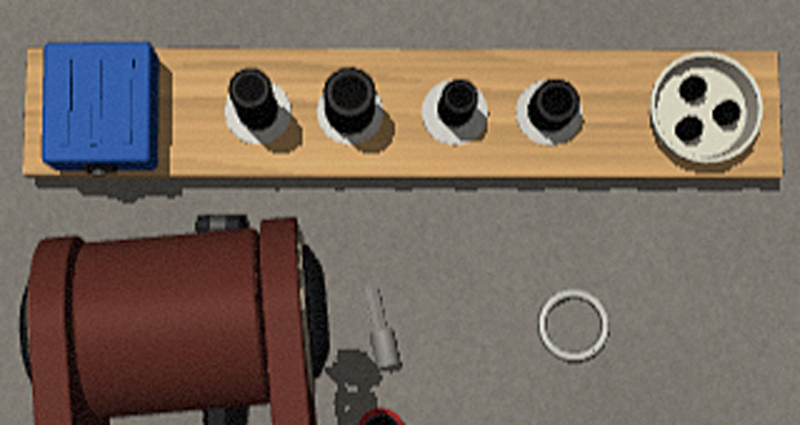

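View pics/scene2.png

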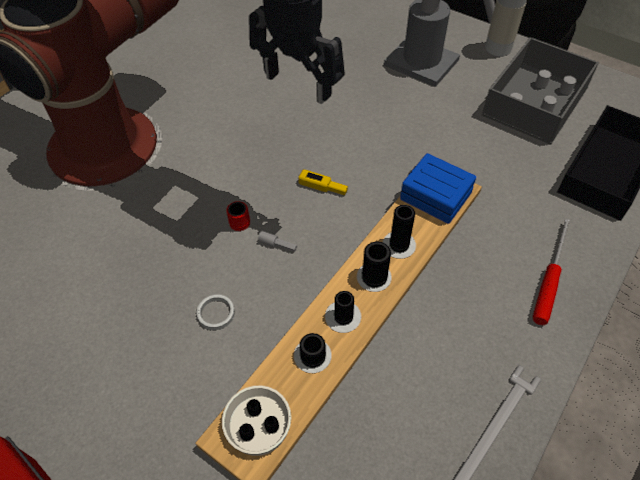

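The sockets stand upright in order, at most about 2.5 mm off their disc centres in either view. The dish and case haven't moved.

```bash
python3 -c "
from station import workorder; print(workorder.finish_job())"
```

```text
the job is handed in; nothing more can be done
None
```

The four sockets are on the shelf, upright, one on each aluminium disc, and I handed the job in at about 27 s of the 128 s allowed. The 40 mm socket is next to the white dish at the right end, followed by the 56 and the 72, with the 88 by the blue case.

My last checks, from the top and scene cameras:
- **Centring:** every socket was within about 2.5 mm of its disc centre.
- **Camera agreement:** the cameras differed by 1 to 3 mm on positions along the row. That is roughly the calibration error, so I aimed between them.
- **Surroundings:** the dish and case looked unmoved, and the gripper was open and clear of everything.
- **Forces:** the highest force in any move report was about 8 N. I only saw the value at the end of each move, not in between.

No check failed.

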